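# Change the paper trimmer's blade cartridge and lock it

## Robot

A 6-joint arm with a two-finger parallel gripper is mounted at the origin on the work surface. World frame = base frame: x ahead of the robot, y to its left, z up, the work surface at z = 0. Lengths are in m, angles in rad, forces in N, time in s.
With the tool pointing down it reaches from about 0.325 to 0.85 m from the base axis. Payload 4.4 kg.
Tool frame: the origin (TCP) lies at the very end of the fingers, on their centre line; the grasp point (between the pads) lies 19 mm behind it; z points along the fingers, x is the direction in which the jaws open and shut, and the axes are right-handed (so a half turn about z gives the same grasp; the last joint's range is limited). The gripper opens to 94 mm and grips with 3 to 60 N. Pads are 16 mm wide; open, the fingers measure 119 mm over their backs; the gripper's body (75 mm by 177 mm) begins 78 mm behind the grasp point.
Start: joints at [-1.482, 0.207, 1.542, -0, 1.393, -0.15], TCP at [0.136, -0.559, 0.185] pointing down, gripper open.
Joint ranges: [-2.73, 2.73], [-0.86, 2.22], [0.23, 2.46], [-1.11, 4.25], [0.08, 2.63], [-2.82, 2.82]. Speed limits (rad/s): [2.79, 2.79, 3.14, 3.14, 3.14, 3.14].

## Interface

Orientations are given as [roll, pitch, yaw] about the fixed x, y, z axes, in that order (R = Rz(yaw) Ry(pitch) Rx(roll)).
In Python, from plant import r gives the robot as it stands.
- The arm moves only by the tool arm_command, never from a script. Its argument "moves" is one flat list of numbers, 4 for each row, row after row: the shift along the tool's x, y, z in m, then the turn about the tool's z in rad. A call has 1 to 8 rows; each row is the pose to reach, as a shift and turn from the pose commanded when the call began, along the tool's axes at that moment; what a row does not reach only later rows make up. A row lasts 1/8 s, in which the tool goes at most 62.5 mm and 10.7 degrees, less where a joint would pass 70% of its speed; a pose out of reach is approached as far as the arm can. A call with a gripper value outside its range is refused whole. "hand" is the finger opening in m, from 0 to 0.094, set as the call begins (left out, the last holds). The fingers move at their own pace and stop on an object; "newtons" is the grip in N (left out, the last holds). Time passes only in rows, so rows that repeat a pose let the fingers close. It gives the time, the measured TCP pose, the force and the opening at its end, in the units of the state.
- r.get_state(): the state, without advancing time (a new reading comes with each control period).
- r.snapshot(name): name is "scene" or "top" or "wrist"; returns a dict with "image" (400x640x3 uint8, blue, green, red), "fx", "fy", "cx", "cy" (pixels), "world_to_cam" (4x4, takes a point from world to camera coordinates); the wrist camera has in their place "mount" (4x4, takes a point from camera to tool coordinates, whose origin is the TCP and whose axes are the tool frame's). Camera axes: x right, y down, z forward; pixel columns grow to the right and rows downward; lengths in m; the calibration is good to about 2 mm. The wrist camera is an equidistant fisheye: a pixel r from the principal point sees the ray r / f radians off the axis. A picture is of the moment at which its call begins: read the wrist's pose just before it. There is no depth.
- r.hand_in(): hands the job in, once; it reports no verdict.
The state is a dict: "time": time; "joint_pos": joint angles; "qvel": joint speeds; "joint_efforts": joint torques, N m; "tool_pos": TCP position; "orientation": TCP orientation; "ft_force": force on the tool from outside, world axes, zero at the start; "torque": the same for the moment, N m; "opening": finger opening in m.
Only numpy, scipy, OpenCV 4.12 (cv2) and the standard library are available. Lean on these libraries where they do the work, as an engineer would, in place of code of your own. Each camera call takes 0.05 s, during which the arm holds its last target. There are 200 camera calls.

## Task

Lift the grey blade cartridge out of the wooden box and set it down flat on the mat, so that you can let go and take it again by its two ends. Lower it, without dropping it, into the bay of the paper trimmer until it lies flat on the floor of the bay, then turn the lock knob clockwise until it clicks past its detent and the tongue stays across the cartridge. Leave the tape roll in the box and the glue bottle on the mat where they are.

Things in the scene. Friction and masses are not known exactly. Their poses are not given: they have to be found in the camera images.
- cartridge: the blade cartridge: plain grey plastic block, 30 mm (its x) x 60 mm (its y) x 26 mm high, about 70 g, a small steel disc flush in each long side. Origin: centre of its underside. The same either way round. It lies flat in one compartment of the wooden box, its y along the box's y; there only 3 mm is free at each of its ends, but 35 mm or more beside its long sides.
- bin: open wooden box, fixed, 140 mm (x) x 147 mm (y), 42 mm high, walls and floor 5 mm thick; one divider makes two equal compartments side by side along y, each 130 x 66 mm inside, centred at y = +36 and -36 mm. The cartridge is in one, the tape roll in the other. Origin: centre of its underside.
- trimmer: paper trimmer, fixed on the mat: grey base plate 190 mm (x) x 260 mm (y) x 12 mm thick, with the dark bay in its middle, the black lock knob before it (at -x), and a low rail (24 mm high) along the far edge. Origin: centre of its underside; x points from knob to bay, y runs along the bay.
- bay (a point): centre of the bay's floor, 18 mm above the trimmer's underside; axes as the trimmer's. The cartridge goes here, its y along the bay's y. A channel 41 mm wide (x) between walls 40 mm long: at +x 38 mm high (above a seated cartridge), at -x 22 mm. The cartridge's ends stick out 10 mm past the walls, inside end lips 4 mm high, 71 mm apart. It fits in only when held by its ends.
- knob_grip (a point): on the lock knob's axis at grip height, 77 mm above the trimmer's underside, 66 mm from the bay's centre. The knob is an upright black bar 46 mm long, 15 mm thick, from 24 mm below to 10 mm above this point. Its x axis runs along the bar and the steel tongue fixed under the bar (14 mm wide, tip 62 mm from the axis, 30 to 35 mm above the bay's floor), which swings with it.
- lock_knob (a joint): turn of the lock knob: 0 = open (tongue beside the bay, nearly along y), grows clockwise seen from above, stop at 1.4 rad = locked (tongue straight across the cartridge). A sprung detent (about 0.2 N m) tops at 1.1 rad: let go before it, the knob springs back; past it, it clicks on to 1.4 and stays.
- tape_roll: clear ring-shaped tape roll lying flat in the other compartment of the box, 54 mm across, 19 mm high. Bystander; origin: centre of its underside.
- glue_bottle: white bottle, 44 mm across, 110 mm high, standing on the mat. Bystander; origin: centre of its underside.
Things that resemble listed ones, but are neither listed nor needed, are in the scene too. Several things have the shape of the cartridge; the one meant has the colours described above.

How it is judged:
By the outcome, as a careful person would: the job done as asked, in the order asked, and still so for the second after the job is handed in, with the robot touching nothing.
It also fails if it takes over 64 s, if anything falls off the work surface, if the arm or the gripper's body presses on something with over 40 N, if the wrist force passes 120 N, or if a joint passes its speed limit or range.

## Working session

There is one attempt and no reset: what is moved stays moved. The work goes in short steps, Python scripts to look and compute and a tool call to move; the robot and the scene stay as the last step left them, time stands still between calls to the robot, and variables do not carry over. Pictures are saved under pics/ and viewed, about 8 in all and at most 12, crops included, and the job is handed in when it is done.

Besides the shell and the picture viewer there is one more tool, called as name(argument=value, ...) on one line, values as JSON. arm_command: Moves the arm, as the interface text tells. Its arguments: {"type":"object","properties":{"moves":{"type":"array","items":{"type":"number"}},"hand":{"type":"number"},"newtons":{"type":"number"}},"required":["moves"]}

```bash
mkdir -p pics; ls
cat > h.py <<'E'
import numpy as np, cv2
from plant import r
from scipy.spatial.transform import Rotation as R
def snap(n,f):
    s=r.snapshot(n); cv2.imwrite('pics/'+f+'.png',s['image'])
    np.save('pics/'+f+'.npy',{k:v for k,v in s.items()},allow_pickle=True); return s
def load(f): return np.load('pics/'+f+'.npy',allow_pickle=True).item()
def px2w(s,u,v,z):
    W=np.array(s['world_to_cam']); d=np.array([(u-s['cx'])/s['fx'],(v-s['cy'])/s['fy'],1])
    d=W[:3,:3].T@d; c=-W[:3,:3].T@W[:3,3]; return c+d*(z-c[2])/d[2]
def w2px(s,p):
    q=np.array(s['world_to_cam'])@np.append(p,1); return s['fx']*q[0]/q[2]+s['cx'],s['fy']*q[1]/q[2]+s['cy']
E
python3 - <<'E'
from h import *
a=snap('top','top0');b=snap('scene','scene0')
for s in (a,b): print(s['fx'],s['cx'],s['cy'],np.round(s['world_to_cam'],3).tolist())
st=r.get_state(); print(st['tool_pos'],st['orientation'],st['opening'],st['time'])
E
```

```text
pics
377.5301975658625 320.595311959336 200.1884205132999 [[0.01, -0.999, 0.038, -0.2], [-0.99, -0.016, -0.143, 0.471], [0.144, -0.036, -0.989, 0.981], [0.0, 0.0, 0.0, 1.0]]
497.5202199231347 322.95189175694236 201.02597120129505 [[-0.465, 0.885, -0.011, 0.363], [0.567, 0.288, -0.772, -0.167], [-0.68, -0.366, -0.635, 1.856], [0.0, 0.0, 0.0, 1.0]]
[ 0.135921   -0.55791533  0.18371585] [-3.14131726e+00  2.01397861e-03 -1.33198517e+00] 0.09404777961589462 0.1
```

View pics/top0.png

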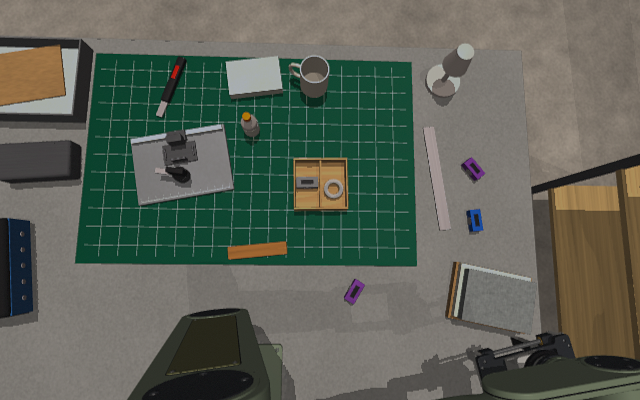

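View pics/scene0.png

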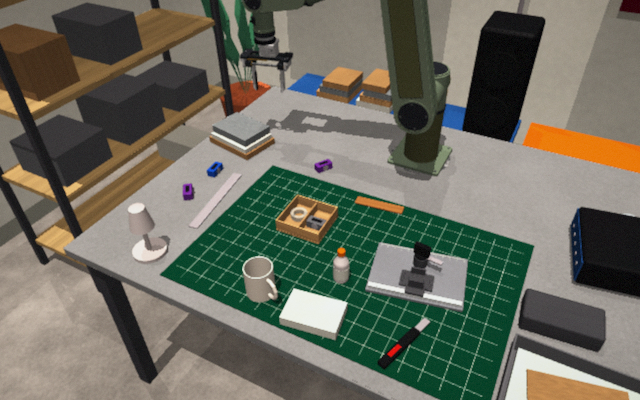

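Top view: the box is at (320,185), with a grey block in its left compartment at (307,183) and the tape at (333,188). The trimmer is at (182,163) and the glue bottle at (250,125). Lookalikes for the cartridge are purple (473,168), purple (354,292) and blue (475,220). The grey one in the box fits the description, so I'll check it in a close crop.

Run:
```python
from h import *
a=load('top0')['image']
c1=cv2.resize(a[148:223,280:360],None,fx=7,fy=7,interpolation=cv2.INTER_CUBIC)[:525]
c2=cv2.resize(a[115:210,125:240],None,fx=6,fy=6,interpolation=cv2.INTER_CUBIC)
cv2.imwrite('pics/cbox.png',c1); cv2.imwrite('pics/ctrim.png',c2)
```

```text
(no output)
```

View pics/cbox.png

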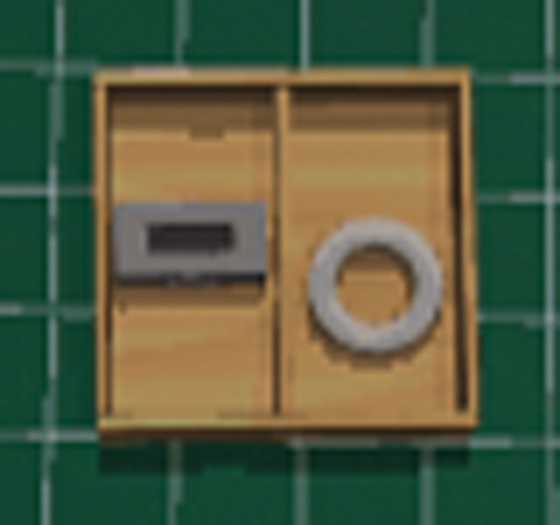

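View pics/ctrim.png

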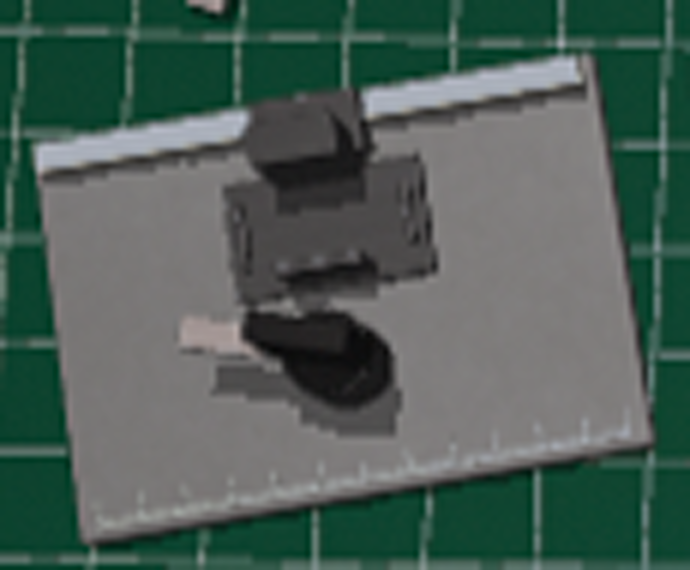

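Run:
```python
from h import *
s=load('top0')
def P(x,y,f,u0,v0,z): return px2w(s,(x+.5)/f-.5+u0,(y+.5)/f-.5+v0,z)[:2]
B=np.array([P(x,y,7,280,148,.042) for x,y in [(97,72),(470,70),(476,425),(100,428)]])
C=np.array([P(x,y,7,280,148,.031) for x,y in [(113,202),(266,202),(266,275),(115,277)]])
T=np.array([P(x,y,6,125,115,z) for x,y,z in [(85,541,.012),(650,440,.012),(592,57,.024),(35,148,.024)]])
for n,Q in zip('BCT',(B,C,T)):
    L=np.linalg.norm(np.roll(Q,-1,0)-Q,axis=1); d=Q[0]-Q[1]+Q[3]-Q[2]
    print(n,Q.round(4).tolist(),L.round(4),Q.mean(0).round(4),np.degrees(np.arctan2(d[1],d[0])).round(2))
e=(T[0]-T[1]+T[3]-T[2]); yaw=np.arctan2(e[1],e[0])-np.pi/2
print('trimyaw',yaw, np.degrees(yaw))
# bay floor lips z~.022 corners
K=np.array([P(x,y,6,125,115,.022) for x,y in [(222,187),(420,153),(437,270),(243,304)]]); print('bay',K.round(4).tolist(),K.mean(0))
print('knobtop',P(247,322,6,125,115,.087),P(350,335,6,125,115,.087),P(298,333,6,125,115,.087))
print('glue',px2w(s,250,125,.05))
print(s['world_to_cam'][:3,:3].T@-s['world_to_cam'][:3,3])
```

```text
B [[0.5886, -0.1186], [0.5923, -0.2641], [0.4525, -0.2665], [0.4492, -0.1226]] [0.1456 0.1399 0.144  0.1395] [ 0.5206 -0.1929] 91.4
C [[0.5395, -0.1255], [0.5405, -0.1852], [0.5115, -0.1856], [0.5097, -0.1268]] [0.0598 0.029  0.0588 0.0298] [ 0.5253 -0.1558] 91.4
T [[0.4574, 0.2984], [0.508, 0.0472], [0.686, 0.0794], [0.6367, 0.3298]] [0.2563 0.1809 0.2552 0.1821] [0.572  0.1887] 101.27
trimyaw 0.19668071233062223 11.268974728171303
bay [[0.6207, 0.2451], [0.6388, 0.1563], [0.5836, 0.1454], [0.566, 0.2318]] [0.60228119 0.19463726]
knobtop [0.54301041 0.20487637] [0.53817152 0.16121854] [0.53862893 0.18313981]
glue [0.67603908 0.00105586 0.05      ]
[ 0.32744548 -0.15723491  1.04496361]
```

The crop shows a plain grey cartridge at (190,240) in the left compartment, long side along box y, and the tape at (375,285). The second crop shows the bay centre near (330,228) and the knob bar at (298,333) with its tongue to the left, so it is open. Measured sizes match those given to within about 1 to 5 mm. Moving above the box.

arm_command(moves=[-0.02, -0.03, 0, -0.09, -0.055, -0.085, 0, -0.25, -0.09, -0.14, 0, -0.42, -0.12, -0.19, 0, -0.58, -0.15, -0.24, 0, -0.74, -0.18, -0.29, 0, -0.9, -0.21, -0.34, 0, -1.06, -0.24, -0.385, 0, -1.2], hand=0.07)

```text
time: 1.1
tool_pos: [0.4543, -0.2326, 0.1844]
orientation: [-3.141, 0.0, -0.127]
ft_force: [0.2, -0.5, 0.1]
opening: 0.0699
```

```bash
cat >> h.py <<'E'
def go(x,y,z,yaw):
    st=r.get_state(); A=R.from_euler('xyz',st['orientation']).as_matrix()
    d=A.T@(np.array([x,y,z])-st['tool_pos']); t=-(yaw-st['orientation'][2]); t=(t+np.pi)%(2*np.pi)-np.pi
    print('move',d.round(4).tolist(),'turn',round(t,4),'| at',np.round(st['tool_pos'],4).tolist(),np.round(st['orientation'],4).tolist(),'t',round(st['time'],2),'F',np.round(st['ft_force'],2).tolist(),'op',round(st['opening'],4),'j6',round(st['joint_pos'][5],2))
def wpx(s,st,u,v,z):
    x=(u-s['cx']),(v-s['cy']); th=np.hypot(x[0]/s['fx'],x[1]/s['fy']); ph=np.arctan2(x[1]/s['fy'],x[0]/s['fx'])
    d=np.array([np.sin(th)*np.cos(ph),np.sin(th)*np.sin(ph),np.cos(th)])
    M=np.array(s['mount']); A=R.from_euler('xyz',st['orientation']).as_matrix()
    d=A@M[:3,:3]@d; c=A@M[:3,3]+st['tool_pos']; return c+d*(z-c[2])/d[2]
def wsnap(f):
    st=r.get_state(); s=snap('wrist',f); s['st']=st; np.save('pics/'+f+'.npy',s,allow_pickle=True)
E
python3 -c "
from h import *
go(.525,-.156,.16,.024)"
```

```text
move [0.0605, -0.0849, 0.0244] turn -0.1508 | at [0.4543, -0.2326, 0.1844] [-3.1414, 0.0003, -0.1268] t 1.1 F [0.19, -0.47, 0.14] op 0.0699 j6 -0.52
```

arm_command(moves=[0.02, -0.028, 0.008, -0.05, 0.04, -0.056, 0.016, -0.1, 0.0605, -0.085, 0.0245, -0.151, 0.0605, -0.085, 0.0245, -0.151])

```text
time: 1.6
tool_pos: [0.5244, -0.1561, 0.1588]
orientation: [-3.14, 0.002, 0.022]
ft_force: [-0.3, 0.3, 0.4]
opening: 0.07
```

```bash
python3 -c "
from h import *
wsnap('w1'); go(.525,-.156,.16,.024)
s=load('w1'); print(s['fx'],s['cx'],s['cy'],np.round(s['mount'],3).tolist())"
```

```text
move [0.001, -0.0013, -0.0007] turn -0.0034 | at [0.524, -0.1573, 0.1593] [-3.1411, 0.0022, 0.0206] t 1.65 F [0.32, 0.09, 0.41] op 0.0703 j6 -0.47
309.70691628693146 317.61101049681446 203.2693979512606 [[1.0, -0.0, -0.001, -0.001], [0.0, 0.969, 0.246, -0.071], [0.001, -0.246, 0.969, -0.201], [0.0, 0.0, 0.0, 1.0]]
```

View pics/w1.png

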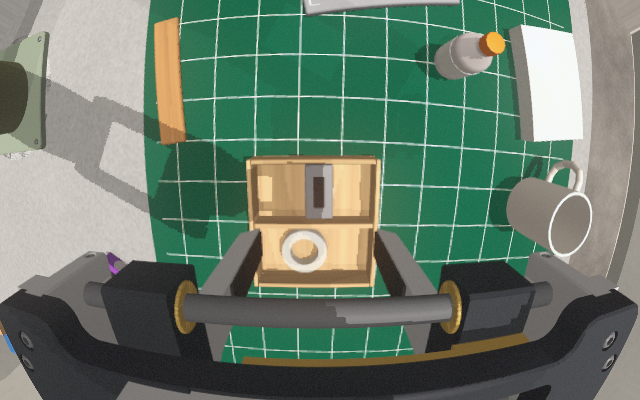

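The wrist view shows the cartridge at about (319,191), spanning 306–332 by 164–218, with the tape at (304,251) in the other compartment.

```bash
python3 -c "
from h import *
s=load('w1')
Q=np.array([wpx(s,s['st'],u,v,.031)[:2] for u,v in [(306,164),(331.5,164),(331.5,218),(306,218)]]);print(Q.round(4).tolist(),Q.mean(0))
B=np.array([wpx(s,s['st'],u,v,.042)[:2] for u,v in [(247,156),(381,157),(375,287),(258,287)]]);print(B.round(4).tolist(),B.mean(0))
im=s['image'][150:225,280:360]; cv2.imwrite('pics/w1c.png',cv2.resize(im,None,fx=7,fy=7,interpolation=cv2.INTER_CUBIC))
"
```

```text
[[0.5098, -0.1252], [0.537, -0.1246], [0.5389, -0.1846], [0.5107, -0.1852]] [ 0.5241251  -0.15490247]
[[0.4483, -0.1161], [0.588, -0.1142], [0.5931, -0.2657], [0.4549, -0.269]] [ 0.52106314 -0.19124719]
```

View pics/w1c.png

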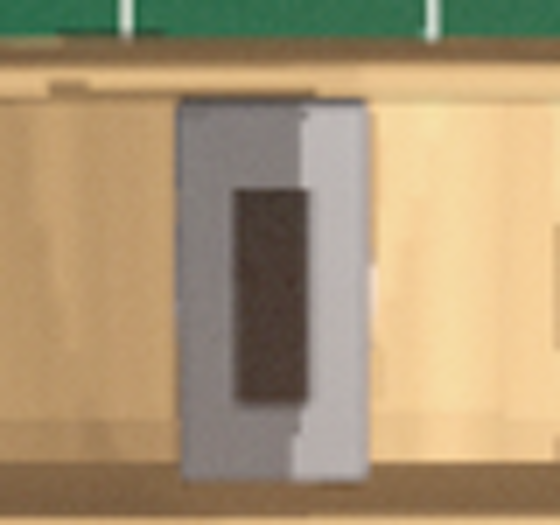

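arm_command(moves=[0, 0, 0.03, 0, 0, 0, 0.07, 0, 0, 0, 0.105, 0, 0, 0, 0.13, 0, 0, 0, 0.143, 0, 0, 0, 0.15, 0, 0, 0, 0.15, 0])

```text
time: 2.52
tool_pos: [0.5246, -0.1586, 0.0106]
orientation: [3.141, -0.0, 0.018]
ft_force: [1.0, -0.1, -0.1]
opening: 0.0698
```

arm_command(moves=[0, 0, 0, 0, 0, 0, 0, 0, 0, 0, 0, 0, 0, 0, 0, 0], hand=0.02, newtons=15)

```text
time: 3.02
tool_pos: [0.5246, -0.1581, 0.0104]
orientation: [3.141, -0.0, 0.019]
ft_force: [-1.0, 0.9, -1.2]
opening: 0.0334
```

```bash
python3 -c "
from h import *
go(.525,-.156,.01,.024)"
```

```text
move [0.0004, -0.0021, 0.0004] turn -0.0048 | at [0.5246, -0.1581, 0.0104] [3.1414, -0.0003, 0.0192] t 3.02 F [-1.01, 0.91, -1.21] op 0.0334 j6 -0.47
```

arm_command(moves=[0, 0, 0, 0, 0, 0, 0, 0])

```text
time: 3.28
tool_pos: [0.5246, -0.1581, 0.0104]
orientation: [3.142, -0.0, 0.019]
ft_force: [-0.3, 0.3, 1.7]
opening: 0.0296
```

arm_command(moves=[0, 0, -0.01, 0, 0, 0, -0.03, 0, 0, 0, -0.055, 0, 0, 0, -0.08, 0, 0, 0, -0.09, 0, 0, 0, -0.09, 0])

```text
time: 4.03
tool_pos: [0.5249, -0.1584, 0.1009]
orientation: [3.141, -0.001, 0.019]
ft_force: [0.9, 0.4, -1.1]
opening: 0.0296
```

```bash
python3 -c "
from h import *
go(.47,-.04,.1,.024)"
```

```text
move [-0.0527, -0.1194, 0.0008] turn -0.005 | at [0.5249, -0.1584, 0.1009] [3.1409, -0.0014, 0.019] t 4.03 F [0.87, 0.35, -1.06] op 0.0296 j6 -0.47
```

arm_command(moves=[-0.008, -0.018, 0, 0, -0.022, -0.05, 0, 0, -0.036, -0.082, 0, 0, -0.048, -0.108, 0, 0, -0.053, -0.119, 0, 0, -0.053, -0.119, 0, 0])

```text
time: 4.78
tool_pos: [0.4684, -0.0393, 0.0996]
orientation: [-3.141, 0.001, 0.021]
ft_force: [-0.6, -0.3, -0.5]
opening: 0.0296
```

arm_command(moves=[0, 0, 0.02, 0, 0, 0, 0.045, 0, 0, 0, 0.068, 0, 0, 0, 0.082, 0, 0, 0, 0.088, 0, 0, 0, 0.088, 0, 0, 0, 0.09, 0, 0, 0, 0.09, 0])

```text
time: 5.78
tool_pos: [0.4697, -0.0403, 0.0108]
orientation: [3.141, -0.001, 0.019]
ft_force: [0.2, 0.6, -1.0]
opening: 0.0296
```

arm_command(moves=[0, 0, 0.0007, 0, 0, 0, 0.0014, 0, 0, 0, 0.0021, 0, 0, 0, 0.0021, 0])

```text
time: 6.28
tool_pos: [0.4691, -0.0401, 0.0081]
orientation: [-3.142, 0.0, 0.019]
ft_force: [0.1, -0.5, -0.9]
opening: 0.0293
```

arm_command(moves=[0, 0, 0.0006, 0, 0, 0, 0.0012, 0, 0, 0, 0.0018, 0, 0, 0, 0.0018, 0])

```text
time: 6.78
tool_pos: [0.4692, -0.0402, 0.0063]
orientation: [-3.142, 0.0, 0.019]
ft_force: [-0.9, 0.8, -0.7]
opening: 0.0299
```

arm_command(moves=[0, 0, 0.0005, 0, 0, 0, 0.001, 0, 0, 0, 0.0015, 0, 0, 0, 0.0015, 0])

```text
time: 7.28
tool_pos: [0.4693, -0.0402, 0.0054]
orientation: [3.142, 0.0, 0.019]
ft_force: [-2.7, 1.7, 5.1]
opening: 0.0295
```

```bash
python3 -c "
from h import *
for i in range(4):
  wsnap('w2'); go(.47,-.04,.1,.024)
im=load('w2')['image'][150:290,200:440]; cv2.imwrite('pics/w2c.png',cv2.resize(im,None,fx=3,fy=3))"
```

```text
move [0.0007, -0.0001, -0.0947] turn -0.0049 | at [0.4693, -0.0402, 0.0053] [3.1416, 0.0001, 0.0191] t 7.33 F [-3.02, 1.2, 5.64] op 0.0297 j6 -0.29
move [0.0007, -0.0002, -0.0947] turn -0.005 | at [0.4693, -0.0402, 0.0053] [3.1415, 0.0001, 0.019] t 7.38 F [-1.57, 1.0, 5.32] op 0.0295 j6 -0.29
move [0.0007, -0.0002, -0.0947] turn -0.0049 | at [0.4693, -0.0402, 0.0053] [3.1415, 0.0001, 0.0191] t 7.42 F [-1.88, 0.31, 5.7] op 0.0296 j6 -0.29
move [0.0007, -0.0001, -0.0947] turn -0.0049 | at [0.4693, -0.0402, 0.0053] [3.1415, 0.0, 0.0191] t 7.47 F [-1.78, 0.83, 5.75] op 0.0296 j6 -0.29
```

arm_command(moves=[0, 0, 0, 0, 0, 0, 0, 0, 0, 0, 0, 0, 0, 0, 0, 0], hand=0.06)

```text
time: 7.98
tool_pos: [0.4692, -0.0402, 0.0047]
orientation: [-3.142, 0.0, 0.019]
ft_force: [-0.2, 0.1, 0.5]
opening: 0.0598
```

arm_command(moves=[0, 0, -0.02, 0, 0, 0, -0.06, 0, 0, 0, -0.1, 0.1, 0, 0, -0.14, 0.28, 0, 0, -0.145, 0.46, 0, 0, -0.145, 0.64, 0, 0, -0.145, 0.82, 0, 0, -0.145, 1.0])

```text
time: 8.98
tool_pos: [0.4691, -0.0402, 0.1498]
orientation: [3.142, -0.0, -0.987]
ft_force: [0.4, 0.6, 0.2]
opening: 0.0598
```

arm_command(moves=[0, 0, 0, 0.18, 0, 0, 0, 0.36, 0, 0, 0, 0.52, 0, 0, 0, 0.571, 0, 0, 0, 0.571], hand=0.094)

```text
time: 9.6
tool_pos: [0.4691, -0.0401, 0.1497]
orientation: [3.141, 0.0, -1.551]
ft_force: [-0.6, -0.1, 0.1]
opening: 0.0939
```

```bash
python3 -c "
from h import *
wsnap('w3'); go(.4693,-.0375,.15,.02-np.pi/2)"
```

```text
move [-0.0026, -0.0002, -0.0003] turn -0.0003 | at [0.4691, -0.0401, 0.1497] [3.1414, 0.0001, -1.5511] t 9.65 F [0.04, 0.01, 0.09] op 0.0937 j6 1.28
```

View pics/w3.png

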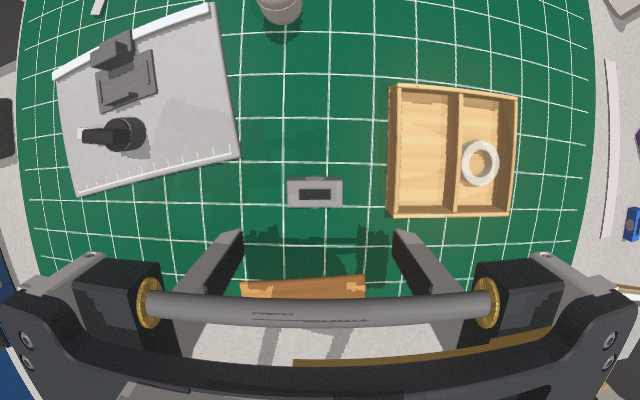

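Cartridge flat on the mat, at (287–342, 182–207), with a thin side strip above it. The box now holds only the tape.

```bash
python3 -c "
from h import *
s=load('w3')
Q=np.array([wpx(s,s['st'],u,v,.026)[:2] for u,v in [(287,181),(342,181),(343,207),(287,207)]]);print(Q.round(4).tolist(),Q.mean(0))
Q=np.array([wpx(s,s['st'],u,v,.012)[:2] for u,v in [(78,196),(239,158)]]);print(Q.round(4).tolist(), np.arctan2(Q[0,1]-Q[1,1],Q[0,0]-Q[1,0])-np.pi/2)
print(wpx(s,s['st'],127,81,.022))
im=s['image'];cv2.imwrite('pics/w3c.png',np.vstack([cv2.resize(im[165:220,275:355],(640,440)),]))"
```

```text
[[0.4806, -0.0072], [0.4817, -0.0658], [0.4531, -0.068], [0.4519, -0.0071]] [ 0.46680078 -0.03699929]
[[0.4573, 0.2984], [0.5037, 0.0485]] 0.18358885993869078
[0.60212055 0.19038803 0.022     ]
```

View pics/w3c.png

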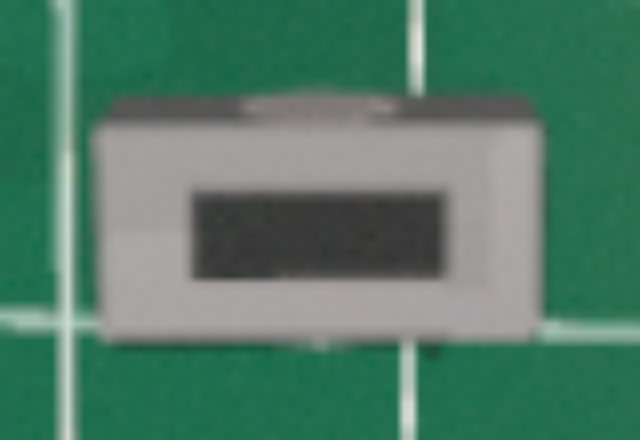

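arm_command(moves=[-0.003, 0, 0.03, 0, -0.003, 0, 0.07, 0, -0.003, 0, 0.105, 0, -0.003, 0, 0.13, 0, -0.003, 0, 0.139, 0, -0.003, 0, 0.142, 0, -0.003, 0, 0.142, 0])

```text
time: 10.52
tool_pos: [0.4701, -0.0374, 0.0087]
orientation: [-3.14, -0.0, -1.552]
ft_force: [0.4, -1.8, 1.0]
opening: 0.0937
```

arm_command(moves=[0, 0, 0, 0, 0, 0, 0, 0, 0, 0, 0, 0, 0, 0, 0, 0, 0, 0, 0, 0], hand=0.05, newtons=20)

```text
time: 11.15
tool_pos: [0.47, -0.0373, 0.0086]
orientation: [-3.14, -0.0, -1.552]
ft_force: [-0.1, 0.5, 5.0]
opening: 0.0507
```

arm_command(moves=[0, 0, -0.01, 0, 0, 0, -0.03, 0, 0, 0, -0.07, 0, 0, 0, -0.11, 0, 0, 0, -0.135, 0, 0, 0, -0.142, 0, 0, 0, -0.142, 0])

```text
time: 12.02
tool_pos: [0.4689, -0.0371, 0.1497]
orientation: [3.141, 0.0, -1.552]
ft_force: [-0.5, 1.1, -0.0]
opening: 0.0501
```

```bash
python3 -c "
from h import *
go(.585,.10,.18,.19-np.pi/2)"
```

```text
move [-0.1349, -0.1187, -0.0304] turn -0.1712 | at [0.4689, -0.0371, 0.1497] [3.1414, 0.0, -1.552] t 12.03 F [-0.49, 1.06, -0.04] op 0.0501 j6 1.29
```

The opening reads 50 mm, but the cartridge is 60 mm long, so I need to look.

```bash
python3 -c "
from h import *
wsnap('w4');im=load('w4')['image'][120:330,170:470];cv2.imwrite('pics/w4c.png',cv2.resize(im,None,fx=2.5,fy=2.5))"
```

```text
(no output)
```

View pics/w4c.png

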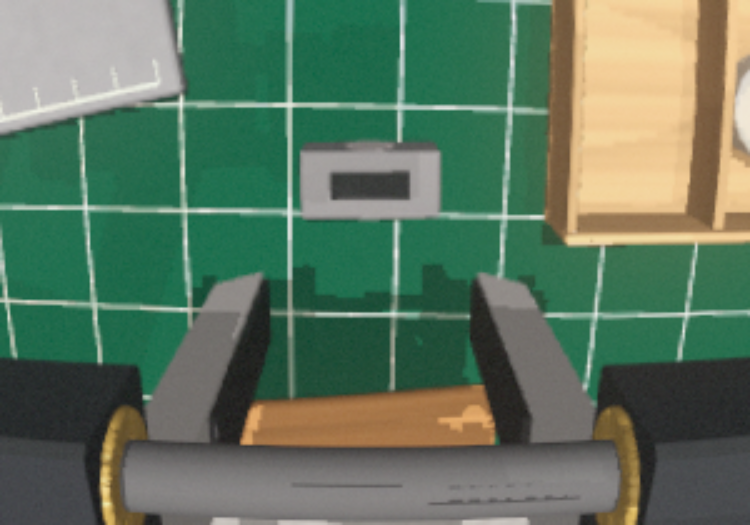

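The cartridge is still on the mat, at (302–440, 145–218) in the crop, and the fingers are empty. Before retrying I'll measure it by code in two cameras.

```bash
python3 -c "
from h import *
def seg(im,seed,box):
    x0,y0,x1,y1=box; c=im[y0:y1,x0:x1].astype(int); m=((c[...,1]-c[...,2])<25).astype(np.uint8)
    m=cv2.morphologyEx(m,cv2.MORPH_OPEN,np.ones((3,3)))
    n,l,st,ce=cv2.connectedComponentsWithStats(m)
    return [(st[i,0]+x0,st[i,1]+y0,st[i,2],st[i,3],st[i,4]) for i in range(1,n) if st[i,4]>50]
s=load('w4'); print(seg(s['image'],0,(270,165,370,222)))
s3=load('w3'); print(seg(s3['image'],0,(265,165,365,222)))
for q,cs in ((s,[(291,181),(346,181),(346,207),(291,207)]),):
  Q=np.array([wpx(q,q['st'],u,v,.026)[:2] for u,v in cs]);print(Q.round(4).tolist(),Q.mean(0))
t=snap('top','top1'); print(w2px(t,[.468,-.037,.026]),w2px(t,[.469,-.037,.15]),w2px(t,[.469,-.037,.3]))
S=snap('scene','sc1'); print(w2px(S,[.468,-.037,.026]),w2px(S,[.469,-.037,.15]))
"
```

```text
[(np.int32(290), np.int32(177), np.int32(56), np.int32(31), np.int32(1720))]
[(np.int32(286), np.int32(177), np.int32(57), np.int32(31), np.int32(1725))]
[[0.4805, -0.0085], [0.4816, -0.0671], [0.4529, -0.0682], [0.4518, -0.0084]] [ 0.46669838 -0.0380448 ]
(np.float64(262.5679088111457), np.float64(202.06442320258896)) (np.float64(256.6542488705896), np.float64(194.45836810423182)) (np.float64(246.9058570586369), np.float64(182.5462096461822))
(np.float64(359.3791558320909), np.float64(222.7490277654058)) (np.float64(360.72595801969055), np.float64(191.38485852187338))
```

Both checks put the cartridge unmoved and centred under the tool. I'll retry lower and watch the opening step by step.

arm_command(moves=[0, 0, 0.04, 0, 0, 0, 0.09, 0, 0, 0, 0.125, 0, 0, 0, 0.14, 0, 0, 0, 0.143, 0, 0, 0, 0.143, 0], hand=0.094)

```text
time: 12.92
tool_pos: [0.4702, -0.0374, 0.0077]
orientation: [-3.14, -0.0, -1.552]
ft_force: [0.5, 0.3, -1.0]
opening: 0.0939
```

arm_command(moves=[0, 0, 0, 0, 0, 0, 0, 0, 0, 0, 0, 0, 0, 0, 0, 0], hand=0.066)

```text
time: 13.42
tool_pos: [0.4693, -0.0372, 0.0071]
orientation: [-3.141, -0.0, -1.552]
ft_force: [-0.1, 0.1, 0.1]
opening: 0.0659
```

arm_command(moves=[0, 0, 0, 0, 0, 0, 0, 0], hand=0.055)

```text
time: 13.68
tool_pos: [0.4692, -0.0372, 0.0069]
orientation: [3.142, 0.0, -1.552]
ft_force: [0.5, -0.1, 0.7]
opening: 0.0589
```

```bash
python3 -c "
from h import *
go(.469,-.0375,.0075,.02-np.pi/2)
wsnap('w5');im=load('w5')['image'][120:330,170:470];cv2.imwrite('pics/w5c.png',cv2.resize(im,None,fx=2.5,fy=2.5))"
```

```text
move [0.0003, 0.0002, -0.0006] turn -0.0012 | at [0.4692, -0.0372, 0.0069] [3.1415, 0.0, -1.552] t 13.68 F [0.5, -0.09, 0.74] op 0.0589 j6 1.29
```

arm_command(moves=[0, 0, 0, 0, 0, 0, 0, 0])

```text
time: 13.98
tool_pos: [0.4691, -0.0372, 0.0069]
orientation: [3.141, 0.0, -1.552]
ft_force: [0.1, 0.1, 1.7]
opening: 0.0589
```

```bash
python3 -c "
from h import *
for i in range(4):go(.469,-.0375,.0075,.02-np.pi/2);wsnap('w5')
im=load('w5')['image'][120:330,170:470];cv2.imwrite('pics/w5c.png',cv2.resize(im,None,fx=2.5,fy=2.5))"
```

```text
move [0.0003, 0.0001, -0.0006] turn -0.0012 | at [0.4691, -0.0372, 0.0069] [3.1415, 0.0, -1.552] t 13.97 F [0.11, 0.13, 1.7] op 0.0589 j6 1.29
move [0.0003, 0.0002, -0.0006] turn -0.0012 | at [0.4692, -0.0372, 0.0069] [3.1415, 0.0, -1.552] t 14.03 F [0.09, -0.1, 1.05] op 0.0591 j6 1.29
move [0.0003, 0.0002, -0.0006] turn -0.0013 | at [0.4692, -0.0372, 0.0069] [3.1416, 0.0, -1.5521] t 14.07 F [0.28, 0.11, 0.85] op 0.0591 j6 1.29
move [0.0003, 0.0001, -0.0006] turn -0.0012 | at [0.4691, -0.0372, 0.0069] [3.1415, 0.0, -1.552] t 14.12 F [-0.16, 0.08, 0.98] op 0.0593 j6 1.29
```

View pics/w5c.png

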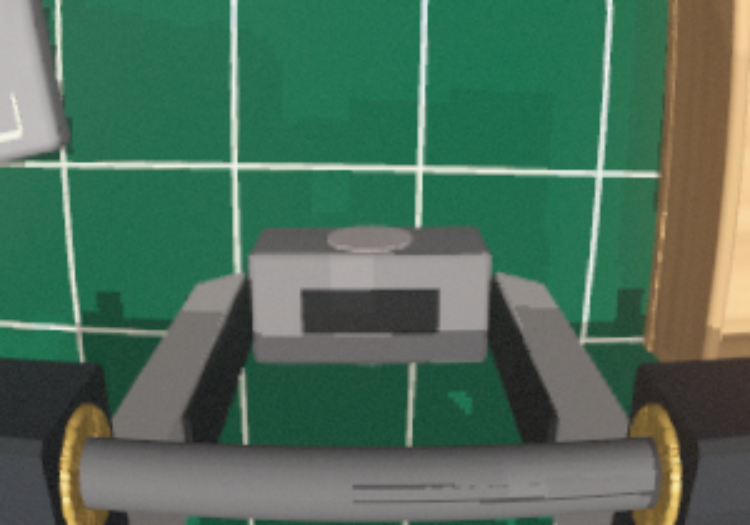

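Now it's held: cartridge upright between the pads, top face at (252–490, 255–360), opening 59 mm. Test lift.

arm_command(moves=[0, 0, -0.001, 0, 0, 0, -0.003, 0, 0, 0, -0.006, 0, 0, 0, -0.01, 0])

```text
time: 14.68
tool_pos: [0.4691, -0.0371, 0.017]
orientation: [3.142, 0.0, -1.552]
ft_force: [0.7, -0.8, -1.1]
opening: 0.059
```

arm_command(moves=[0, 0, -0.01, 0, 0, 0, -0.03, 0, 0, 0, -0.06, 0, 0, 0, -0.09, 0, 0, 0, -0.115, 0, 0, 0, -0.13, 0, 0, 0, -0.133, 0, 0, 0, -0.133, 0])

```text
time: 15.68
tool_pos: [0.4686, -0.037, 0.1492]
orientation: [3.14, 0.0, -1.552]
ft_force: [-0.1, -1.0, -1.5]
opening: 0.0586
```

```bash
python3 -c "
from h import *
go(.52,.178,.15,.195-np.pi/2)"
```

```text
move [-0.214, -0.0554, -0.0008] turn -0.1762 | at [0.4686, -0.037, 0.1492] [3.1405, 0.0003, -1.552] t 15.68 F [-0.1, -1.01, -1.5] op 0.0586 j6 1.29
```

arm_command(moves=[-0.015, -0.004, 0, -0.015, -0.045, -0.012, 0, -0.04, -0.08, -0.021, 0, -0.07, -0.12, -0.031, 0, -0.1, -0.16, -0.041, 0, -0.13, -0.195, -0.05, 0, -0.16, -0.214, -0.0555, 0, -0.176, -0.214, -0.0555, 0, -0.176])

```text
time: 16.68
tool_pos: [0.5202, 0.1789, 0.1491]
orientation: [3.14, -0.0, -1.374]
ft_force: [-0.8, 0.4, -0.4]
opening: 0.0589
```

```bash
python3 -c "
from h import *
go(.602,.195,.15,.195-np.pi/2);wsnap('w6');im=load('w6')['image'][60:300,180:460];cv2.imwrite('pics/w6c.png',cv2.resize(im,None,fx=2.5,fy=2.5,interpolation=cv2.INTER_CUBIC))"
```

```text
move [0.0002, -0.0834, -0.0011] turn 0.0021 | at [0.5202, 0.1789, 0.1491] [3.1401, -0.0002, -1.3737] t 16.68 F [-0.84, 0.4, -0.36] op 0.0589 j6 1.55
```

View pics/w6c.png

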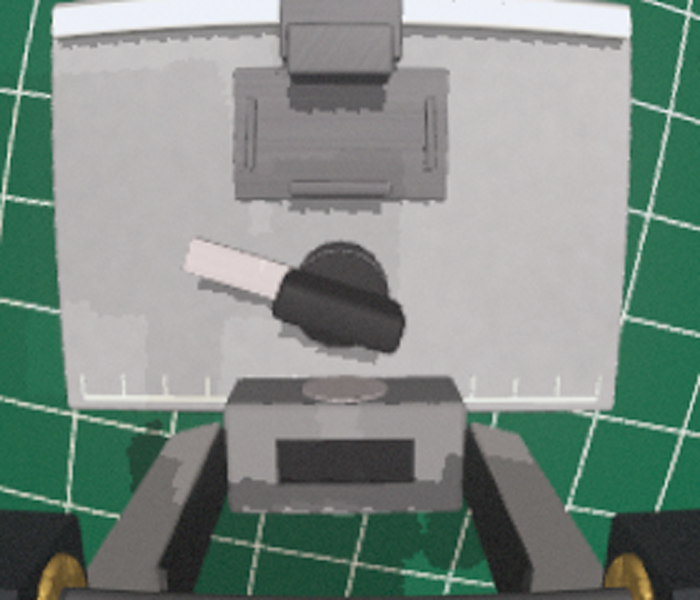

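The view shows the bay with lips at x=250 and 431 (rows 97–168), the near wall's inner edge at row 182 and the far wall at row 72. The knob bar runs (280,290)–(400,330) and the tongue tip is at (190,255).

```bash
python3 -c "
from h import *
s=load('w6')
def P(x,y,z): return wpx(s,s['st'],(x+.5)/2.5-.5+180,(y+.5)/2.5-.5+60,z)[:2]
def sh(n,*a):
    Q=np.array([P(*q) for q in a]); print(n,Q.round(4).tolist(),'mean',Q.mean(0).round(4),'len',np.linalg.norm(Q[0]-Q[1]).round(4),'ang',np.arctan2(*(Q[0]-Q[1])[::-1]).round(3))
sh('lips inner mid',(256,132,.022),(425,132,.022))
sh('lips outer',(246,132,.022),(437,132,.022))
sh('bayplate tops',(235,70,.018),(447,70,.018)); sh('bayplate bot',(236,199,.018),(447,199,.018))
sh('near wall inner',(290,182,.040),(390,182,.040))
sh('far wall edge .056',(287,72,.056),(391,76,.056)); sh('far top',(287,26,.056),(395,26,.056))
sh('plate front',(70,408,.012),(612,409,.012))
sh('tongue: tip mid, root',(191,254,.0505),(282,281,.0505))
sh('bar top',(288,282,.087),(396,330,.087)); sh('bar top front edge',(293,268,.087),(405,308,.087));sh('barback',(275,310,.087),(390,352,.087))
"
```

```text
lips inner mid [[0.5961, 0.2322], [0.6098, 0.1627]] mean [0.6029 0.1975] len 0.0709 ang 1.766
lips outer [[0.5953, 0.2364], [0.6109, 0.1578]] mean [0.6031 0.1971] len 0.0802 ang 1.767
bayplate tops [[0.621, 0.2468], [0.6385, 0.1585]] mean [0.6298 0.2027] len 0.09 ang 1.766
bayplate bot [[0.5663, 0.2359], [0.5839, 0.1472]] mean [0.5751 0.1915] len 0.0904 ang 1.767
near wall inner [[0.5784, 0.213], [0.5861, 0.174]] mean [0.5823 0.1935] len 0.0397 ang 1.767
far wall edge .056 [[0.6199, 0.2211], [0.626, 0.1826]] mean [0.6229 0.2019] len 0.0389 ang 1.726
far top [[0.6375, 0.2246], [0.6453, 0.1849]] mean [0.6414 0.2048] len 0.0404 ang 1.766
plate front [[0.455, 0.3003], [0.5052, 0.046]] mean [0.4801 0.1731] len 0.2593 ang 1.766
tongue: tip mid, root [[0.5441, 0.2455], [0.5402, 0.2082]] mean [0.5421 0.2268] len 0.0375 ang 1.467
bar top [[0.5462, 0.2042], [0.5369, 0.1644]] mean [0.5416 0.1843] len 0.0409 ang 1.343
bar top front edge [[0.5513, 0.2034], [0.5452, 0.1629]] mean [0.5482 0.1832] len 0.041 ang 1.42
barback [[0.5357, 0.2069], [0.5288, 0.1648]] mean [0.5323 0.1858] len 0.0427 ang 1.409
```

Bay centre comes out at (0.603, 0.1977), yaw 0.196, and every size matches. Moving over it.

arm_command(moves=[0, -0.015, 0, 0, -0.001, -0.04, 0, 0, -0.002, -0.065, 0, 0, -0.002, -0.08, 0, 0, -0.002, -0.0855, 0, 0, -0.002, -0.0855, 0, 0, -0.002, -0.0855, 0, 0])

```text
time: 17.6
tool_pos: [0.6037, 0.196, 0.1498]
orientation: [3.141, 0.0, -1.376]
ft_force: [0.6, -0.7, -0.5]
opening: 0.059
```

```bash
python3 -c "
from h import *
go(.6035,.1977,.035,.196-np.pi/2)"
```

```text
move [-0.0017, -0.0002, 0.1148] turn -0.0017 | at [0.6037, 0.196, 0.1498] [3.141, 0.0, -1.3765] t 17.6 F [0.56, -0.74, -0.54] op 0.059 j6 1.55
```

arm_command(moves=[-0.0015, 0, 0.015, 0, -0.0015, 0, 0.04, 0, -0.0015, 0, 0.065, 0, -0.0015, 0, 0.085, 0, -0.0015, 0, 0.1, 0, -0.0015, 0, 0.11, 0, -0.0015, 0, 0.114, 0, -0.0015, 0, 0.114, 0])

```text
time: 18.6
tool_pos: [0.6042, 0.1979, 0.0361]
orientation: [-3.141, -0.0, -1.376]
ft_force: [-1.2, -0.6, -0.8]
opening: 0.0589
```

```bash
python3 -c "
from h import *
go(.6035,.1977,.027,.196-np.pi/2)"
```

```text
move [0.0001, 0.0007, 0.0091] turn -0.0012 | at [0.6042, 0.1979, 0.0361] [-3.141, -0.0, -1.376] t 18.6 F [-1.23, -0.6, -0.79] op 0.0589 j6 1.56
```

No contact forces. Lowering slowly to the floor.

arm_command(moves=[0, 0, 0.002, 0, 0, 0, 0.004, 0, 0, 0, 0.006, 0, 0, 0, 0.008, 0, 0, 0, 0.009, 0, 0, 0, 0.009, 0])

```text
time: 19.35
tool_pos: [0.6037, 0.1978, 0.0267]
orientation: [3.141, 0.0, -1.376]
ft_force: [-0.4, 0.4, -1.4]
opening: 0.0589
```

arm_command(moves=[0, 0, 0.0007, 0, 0, 0, 0.0014, 0, 0, 0, 0.002, 0, 0, 0, 0.002, 0])

```text
time: 19.85
tool_pos: [0.6038, 0.1978, 0.025]
orientation: [-3.142, -0.0, -1.376]
ft_force: [-0.4, 0.4, 0.1]
opening: 0.0588
```

arm_command(moves=[0, 0, 0.0005, 0, 0, 0, 0.001, 0, 0, 0, 0.001, 0])

```text
time: 20.23
tool_pos: [0.6039, 0.1978, 0.0249]
orientation: [-3.142, -0.0, -1.376]
ft_force: [-3.0, -0.3, 6.3]
opening: 0.0592
```

Contact at 6 N with the underside at 18 mm, which is the bay floor. Releasing, then rising.

arm_command(moves=[0, 0, -0.0006, 0, 0, 0, -0.0006, 0, 0, 0, -0.0006, 0, 0, 0, -0.0006, 0], hand=0.08)

```text
time: 20.72
tool_pos: [0.6038, 0.1978, 0.0242]
orientation: [3.141, -0.0, -1.376]
ft_force: [0.3, 0.4, 0.4]
opening: 0.0796
```

arm_command(moves=[0, 0, -0.015, 0, 0, 0, -0.04, 0, 0, 0, -0.07, 0, 0, 0, -0.1, 0, 0, 0, -0.12, 0, 0, 0, -0.125, 0, 0, 0, -0.125, 0])

```text
time: 21.6
tool_pos: [0.6036, 0.1978, 0.1491]
orientation: [3.141, 0.0, -1.376]
ft_force: [0.3, -0.3, -0.6]
opening: 0.0797
```

```bash
python3 -c "
from h import *
go(.5385,.1846,.13,-.106); wsnap('w7')
s=load('w7')
im=s['image']; cv2.imwrite('pics/w7c.png',cv2.resize(im[140:340,180:460],None,fx=2.5,fy=2.5,interpolation=cv2.INTER_CUBIC))"
```

```text
move [0.0003, 0.0664, 0.0192] turn -1.27 | at [0.6036, 0.1978, 0.1491] [3.1411, 0.0, -1.376] t 21.6 F [0.26, -0.29, -0.65] op 0.0797 j6 1.56
```

arm_command(moves=[0, 0.01, 0, -0.16, 0, 0.025, 0, -0.33, 0, 0.04, 0, -0.5, 0, 0.055, 0, -0.68, 0, 0.066, 0, -0.86, 0, 0.066, 0, -1.03, 0, 0.066, 0, -1.2, 0, 0.066, 0, -1.27], hand=0.045)

```text
time: 22.65
tool_pos: [0.5378, 0.1848, 0.1476]
orientation: [3.141, 0.003, -0.103]
ft_force: [0.1, 0.1, -0.6]
opening: 0.045
```

arm_command(moves=[0, 0, 0.01, 0, 0, 0, 0.02, 0])

```text
time: 22.9
tool_pos: [0.5382, 0.1849, 0.1276]
orientation: [3.141, 0.002, -0.107]
ft_force: [0.2, 0.1, 0.3]
opening: 0.0447
```

```bash
python3 -c "
from h import *
go(.5385,.1846,.06,-.106)"
```

```text
move [0.0005, 0.0002, 0.0676] turn -0.0011 | at [0.5382, 0.1849, 0.1276] [3.141, 0.0021, -0.1071] t 22.9 F [0.22, 0.14, 0.33] op 0.0447 j6 0.29
```

arm_command(moves=[0, 0, 0.01, 0, 0, 0, 0.025, 0, 0, 0, 0.042, 0, 0, 0, 0.056, 0, 0, 0, 0.065, 0, 0, 0, 0.068, 0, 0, 0, 0.068, 0])

```text
time: 23.78
tool_pos: [0.5393, 0.1851, 0.0616]
orientation: [-3.141, -0.0, -0.106]
ft_force: [-0.7, 0.2, -1.1]
opening: 0.0445
```

arm_command(moves=[0, 0, 0, 0, 0, 0, 0, 0, 0, 0, 0, 0, 0, 0, 0, 0], hand=0.008, newtons=40)

```text
time: 24.28
tool_pos: [0.539, 0.1851, 0.0617]
orientation: [-3.142, 0.0, -0.106]
ft_force: [-0.9, -0.2, 1.8]
opening: 0.0143
```

```bash
python3 -c "
from h import *
go(.5385,.1846,.06,-.106);print(r.get_state()['torque'])"
```

```text
move [-0.0004, 0.0006, 0.0017] turn 0.0 | at [0.539, 0.1851, 0.0617] [-3.1415, 0.0001, -0.106] t 24.27 F [-0.91, -0.22, 1.82] op 0.0143 j6 0.28
[-0.01331375  0.12387423 -0.01546249]
```

Knob gripped at 14.3 mm with almost no side load. Turning clockwise.

arm_command(moves=[0, 0, 0, 0.06, 0, 0, 0, 0.18, 0, 0, 0, 0.3, 0, 0, 0, 0.42, 0, 0, 0, 0.54, 0, 0, 0, 0.66, 0, 0, 0, 0.76, 0, 0, 0, 0.8])

```text
time: 25.28
tool_pos: [0.5392, 0.185, 0.0617]
orientation: [-3.141, -0.001, -0.907]
ft_force: [-0.2, -0.1, 1.9]
opening: 0.0143
```

```bash
python3 -c "
from h import *
go(.5385,.1846,.06,-.106);print(r.get_state()['torque'])"
```

```text
move [-0.0002, 0.0008, 0.0017] turn -0.8008 | at [0.5392, 0.185, 0.0617] [-3.1415, -0.0005, -0.9068] t 25.27 F [-0.23, -0.05, 1.9] op 0.0143 j6 1.09
[-0.02351048  0.03313403  0.22900264]
```

arm_command(moves=[0, 0, 0, 0.08, 0, 0, 0, 0.18, 0, 0, 0, 0.28, 0, 0, 0, 0.38, 0, 0, 0, 0.46, 0, 0, 0, 0.53, 0, 0, 0, 0.57, 0, 0, 0, 0.57])

```text
time: 26.28
tool_pos: [0.5393, 0.1848, 0.0617]
orientation: [-3.141, -0.001, -1.473]
ft_force: [-0.8, -1.0, 2.7]
opening: 0.0146
```

```bash
python3 -c "
from h import *
go(.5385,.1846,.06,-.106);print(r.get_state()['torque'])"
```

```text
move [0.0001, 0.0008, 0.0017] turn -1.3672 | at [0.5393, 0.1848, 0.0617] [-3.1411, -0.0011, -1.4732] t 26.27 F [-0.79, -0.97, 2.7] op 0.0146 j6 1.65
[-0.14639533  0.13566031  0.86091144]
```

The resisting torque has risen to 0.86 N m, so the knob is at its stop. I'll ease back to tool yaw -1.375, which lines up with the locked bar, and let go.

arm_command(moves=[0, 0, 0, -0.05, 0, 0, 0, -0.1, 0, 0, 0, -0.1])

```text
time: 26.65
tool_pos: [0.5393, 0.1848, 0.0617]
orientation: [-3.141, -0.0, -1.377]
ft_force: [-0.7, -0.9, 2.4]
opening: 0.0149
```

```bash
python3 -c "
from h import *
go(.5385,.1846,.06,-.106);print(r.get_state()['torque'])"
```

```text
move [0.0001, 0.0009, 0.0017] turn -1.2709 | at [0.5393, 0.1848, 0.0617] [-3.1412, -0.0003, -1.3769] t 26.65 F [-0.66, -0.93, 2.44] op 0.0149 j6 1.56
[-0.24441755  0.08956565  0.01295901]
```

arm_command(moves=[0, 0, 0, 0, 0, 0, 0, 0, 0, 0, 0, 0, 0, 0, 0, 0], hand=0.05)

```text
time: 27.15
tool_pos: [0.539, 0.1851, 0.0613]
orientation: [3.141, 0.0, -1.376]
ft_force: [0.3, 0.3, 0.3]
opening: 0.0488
```

arm_command(moves=[0, 0, -0.015, 0, 0, 0, -0.04, 0, 0, 0, -0.07, 0, 0, 0.0, -0.09, 0, 0, 0.03, -0.09, 0, 0, 0.06, -0.09, 0, 0, 0.06, -0.09, 0])

```text
time: 28.02
tool_pos: [0.4791, 0.1735, 0.1524]
orientation: [-3.141, 0.0, -1.376]
ft_force: [0.4, -0.6, 1.0]
opening: 0.0498
```

```bash
python3 -c "
from h import *
go(.5385,.1846,.06,-.106);wsnap('w8');t=snap('top','top2');sc=snap('scene','sc2')
f=lambda im,w,h:cv2.resize(im,(w,h),interpolation=cv2.INTER_CUBIC)
a=f(load('w8')['image'][40:240,190:450],520,400); b=f(load('w7')['image'][60:300,180:460],280,240);b=cv2.copyMakeBorder(b,0,160,0,0,0)
c=f(sc['image'][180:330,260:480],440,200)
c=cv2.copyMakeBorder(c,0,0,0,0,0); d=f(t['image'][100:220,120:360],360,200)
cv2.imwrite('pics/fin.png',np.vstack([np.hstack([a,b]),np.hstack([c,d])]))"
```

```text
move [0.0006, -0.0603, 0.0925] turn -1.2697 | at [0.4791, 0.1735, 0.1524] [-3.1408, 0.0001, -1.3757] t 28.02 F [0.4, -0.59, 0.96] op 0.0498 j6 1.55
```

View pics/fin.png

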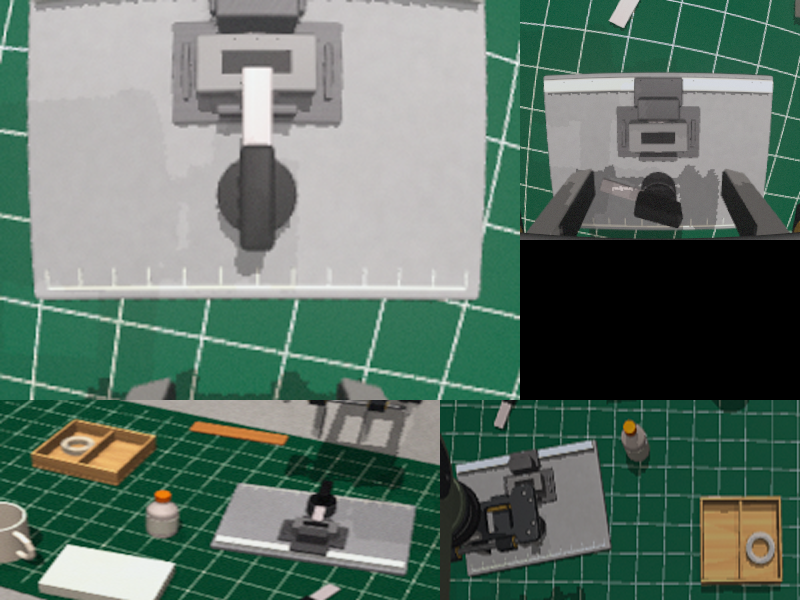

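The cartridge lies flat between the lips at (257,62). The tongue is straight across it, at x=257 down to about row 68. The tape is in the box, the bottle is where it was, and nothing touches the robot. Handing in.

```bash
python3 -c "
from h import *
print(r.hand_in())"
```

```text
the job is handed in; nothing more can be done
None
```

The cartridge is flat on the floor of the bay and the knob is locked. I handed the job in at about 28 s, with no verdict reported.

**What I did:** I lifted the grey cartridge out of the box by its long sides and set it on the mat. I took it again by its ends and lowered it into the bay. It touched with about 6 N, with its underside at the floor's 18 mm. I then turned the knob clockwise to its stop, where the torque reached about 0.86 N m.

**Last checks:** After I let go, the final picture showed the tongue still straight across the cartridge, which lies square between the end lips. The tape roll is in the box, the glue bottle is where it was, and nothing touches the robot.

**What failed or disagreed:**
- **First end grasp:** it came up empty. The fingers closed to 50 mm instead of stopping at 60, and I did not find out why. The cartridge stayed where it was on the mat, and a second try with the fingertips slightly lower held at 59 mm.
- **Camera offset:** the wrist camera read about 2 mm off in x compared with the first grasp, so I aimed about 1 mm further in x.
- **Knob start angle:** the tongue began about 0.12 rad from where I expected the open position. It ended lined up with the locked position.

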